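# Take the logger from its spring-lidded case to the thickest cheese

### The job

Lift the brush off the lid of the instrument case and lay it bristles down on the bare bench. Then press the case's button catch and steady the sprung lid with the gripper so that it comes up slowly to fully open instead of flying up. Take the humidity logger out of the case and set it down (no dropping), screen up, on the middle of the thickest of the three cheeses on the ripening board, leaving the cheeses, the bottle and the jar where they stand and the lid open.

Things in the scene. Friction and masses are not known exactly. Their poses are not given: they have to be found in the camera images.
- case: Grey plastic instrument case, fixed to the bench; place, side and yaw vary. Origin: centre of its underside; x points from the front (catch side) to the hinge side. Body 120 (x) x 140 (y) x 56 high, walls 6; inside, a flat liner, top at z = 18. The closed lid's top is at z = 66. On the front a catch housing, x = -98 to -64, 36 wide, top at z = 58, carries the button.
- button_top (a point): Centre of the top of the catch's round steel button, 18 diameter, which stands at x = -84, y = 0, z = 76 in the case's frame: 24 in front of the lid's front edge and 10 above the lid's top. It is pressed straight down.
- catch (a joint): Travel of the button, m: 0 up, 0.006 fully down. It springs back; it needs about 1.5 N to start and 5 N fully down. The lid is let go at about 0.004. The steel nose that holds the lid (20 wide in y, x = -66 to -56 in the case's frame, top at z = 71) hooks 4 mm over the middle of the lid's front edge and draws back 6 mm as the button goes down.
- lid (a joint): Angle of the lid, rad: 0 closed, 1.62 (just past upright) fully open against its stop. Flat panel 120 long from hinge to front edge, 140 wide, 10 thick, 0.25 kg. A spring in the hinge drives it up with 1.5 to 2 N at the front edge and keeps it open; let go by the catch and not held back it flies open in about 0.4 s.
- lid_hinge (a point): Middle of the lid's hinge line, at x = 60, y = 0, z = 56 in the case's frame (rear upper edge of the case body, at the level of the closed lid's underside). The hinge line runs along the case's y.
- lid_front (a point): Middle of the front edge of the lid's upper face; moves with the lid.
- logger: Humidity logger, a white plastic block 56 (x) x 38 (y) x 34 high, 0.12 kg, black screen on its top. Origin: centre of its underside. It starts inside the closed case, screen up, standing on the liner, near the middle and turned a little.
- brush: Wooden rind brush, 120 (x) x 40 (y) x 36 high, 0.12 kg: wooden back from z = 20 to 36, bristle block 110 x 34 below it (firm). Origin: centre of the bristles' underside. It starts lying bristles down on the closed lid, at any yaw.
- cheese_tall: The thickest cheese: round, 120 diameter, 72 high, 0.8 kg. Origin: centre of its underside. It stands on the ripening board; the three cheeses swap places.
- cheese_mid: Bystander cheese, 124 diameter, 52 high, on the board. Origin: centre of its underside.
- cheese_low: Bystander cheese, 132 diameter, 38 high, on the board. Origin: centre of its underside.
- board: Fixed dark wooden ripening board, 290 x 290 x 20 high, on the other side of the bench from the case. Origin: centre of its underside.
- bottle: Bystander: amber glass bottle, 56 diameter, 105 high, beside the case. Origin: centre of its underside.
- jar: Bystander: white jar with a cork lid, 60 diameter, 75 high, on the other side of the case. Origin: centre of its underside.
There are look-alikes about, which are no part of the job. What is meant by the case is not pink, and is the smaller of those in its own colour.

How it is judged:
By the outcome, as a careful person would: the job done as asked, in the order asked, and still so for the second after the job is handed in, with the robot touching nothing.
It also fails if it takes over 72 s, if anything falls off the work surface, if the arm or the gripper's body presses on something with over 40 N, if the wrist force passes 120 N, or if a joint passes its speed limit or range.

### The arm

A 7-joint arm with a two-finger parallel gripper is mounted at the origin on the work surface. World frame = base frame: x ahead of the robot, y to its left, z up, the work surface at z = 0. Lengths are in m, angles in rad, forces in N, time in s.
With the tool pointing down it reaches from about 0.35 to 0.9 m from the base axis. Payload 7.2 kg.
Tool frame: the origin (TCP) lies at the very end of the fingers, on their centre line; the grasp point (between the pads) lies 19 mm behind it; x points along the fingers, y is the direction in which the jaws open and shut, and the axes are right-handed (so a half turn about x gives the same grasp; the last joint's range is limited). The gripper opens to 88 mm and grips with 3 to 60 N. Pads are 20 mm wide; open, the fingers measure 115 mm over their backs; the gripper's body (75 mm by 178 mm) begins 61 mm behind the grasp point.
Start: joints at [-0.068, 0.411, -0.013, 1.596, 0.006, 1.134, -0.082], TCP at [0.625, -0, 0.186] pointing down, gripper open.
Joint ranges: [-2.95, 2.95], [-0.29, 1.99], [-1.47, 1.44], [0.14, 2.54], [-1.03, 4.17], [0.13, 1.85], [-2.86, 2.86]. Speed limits (rad/s): [2.39, 2.39, 3.01, 3.01, 3.14, 3.14, 3.14].

### API

Orientations are given as a rotation vector (axis times angle).
In Python, from workcell import telemetry, viewer, job gives the robot as it stands.
- The arm moves only by the tool step_arm, never from a script. Its argument "increments" is a list of rows, each an object with "xyz": the shift along the world's x, y, z in mm, a list of three; "angular": the turn, a rotation vector about the world's x, y, z in degrees, a list of three; "fingers": the closure in counts, from 0 (fully open) to 255 (shut). In form: [{"xyz": [tx, ty, tz], "angular": [wx, wy, wz], "fingers": fingers}, ...]. A call has 1 to 20 rows; each row is the pose to reach, as a shift and turn from the pose measured when the call began; what a row does not reach only later rows make up. A row lasts 1/12 s, in which the tool goes at most 41.7 mm and 7.16 degrees, less where a joint would pass 70% of its speed; a pose out of reach is approached as far as the arm can. A call with a gripper value outside its range is refused whole. The fingers move at their own pace and stop on an object; "grip_force" is the grip in N (left out, the last holds). Time passes only in rows, so rows that repeat a pose let the fingers close. It gives the time, the measured TCP pose, the force and the opening at its end, in the units of the state.
- telemetry.state(): the state, without advancing time (a new reading comes with each control period).
- viewer.get_image(name): name is "scene" or "side" or "wrist"; returns the picture (480x640x3 uint8, blue, green, red); there is no depth.
- viewer.camera_info(name): a dict with "fx", "fy", "cx", "cy" (pixels), "k1" (the pictures are not rectified: a ray, as slopes to the right and down, at radius r is drawn at 1 + k1 r^2 times it, then the intrinsics apply), "cam_to_world" (4x4, takes a point from camera to world coordinates); the wrist camera has in their place "hand_eye" (4x4, takes a point from camera to tool coordinates, whose origin is the TCP and whose axes are the tool frame's). Camera axes: x right, y up, looking along -z (the intrinsics and any distortion apply to the point x, -y, -z); pixel columns grow to the right and rows downward; lengths in m; the calibration is good to about 2 mm. A picture is of the moment at which its call begins: read the wrist's pose just before it. camera_info takes no time and is no camera call.
- job.job_done(): hands the job in, once; it reports no verdict.
The state is a dict: "clock": time; "joint_pos": joint angles; "dq": joint speeds; "tau": joint torques, N m; "ee_pos": TCP position; "ee_rot": TCP orientation; "wrist_force": force on the tool from outside, world axes, zero at the start; "moment": the same for the moment, N m; "grip_width": opening from 0.0 (shut) to 1.0 (fully open).
Only numpy, scipy, OpenCV 4.12 (cv2) and the standard library are available. Lean on these libraries where they do the work, as an engineer would, in place of code of your own. Each camera call takes 0.05 s, during which the arm holds its last target. There are 200 camera calls.

## Working session

There is one attempt and no reset: what is moved stays moved. The work goes in short steps, Python scripts to look and compute and a tool call to move; the robot and the scene stay as the last step left them, time stands still between calls to the robot, and variables do not carry over. Pictures are saved under pics/ and viewed, about 8 in all and at most 12, crops included, and the job is handed in when it is done.

Besides the shell and the picture viewer there is one more tool, called after ">>>" as a command line: name --argument value ..., lists and objects as JSON in quotes. step_arm: Moves the arm, as the interface text tells. Its arguments: {"type":"object","properties":{"increments":{"type":"array"},"grip_force":{"type":"number"}},"required":["increments"]}

```bash
mkdir -p pics; ls
cat > h.py <<'E'
import numpy as np, cv2
from scipy.spatial.transform import Rotation as R
from workcell import telemetry, viewer, job
def cam(name, st=None):
    c=viewer.camera_info(name)
    if 'cam_to_world' in c: T=np.array(c['cam_to_world'])
    else:
        st=st or telemetry.state()
        W=np.eye(4); W[:3,:3]=R.from_rotvec(st['ee_rot']).as_matrix(); W[:3,3]=st['ee_pos']
        T=W@np.array(c['hand_eye'])
    return c,T
def ray(c,T,u,v):
    d=np.array([(u-c['cx'])/c['fx'],(v-c['cy'])/c['fy']]); s=d.copy()
    for _ in range(20): s=d/(1+c['k1']*(s@s))
    r=T[:3,:3]@np.array([s[0],-s[1],-1]); return T[:3,3],r
def onz(c,T,u,v,z):
    o,r=ray(c,T,u,v); return o+r*(z-o[2])/r[2]
def proj(c,T,p):
    q=np.linalg.inv(T)@np.append(p,1); s=np.array([q[0],-q[1]])/-q[2]; s=s*(1+c['k1']*(s@s))
    return np.array([s[0]*c['fx']+c['cx'],s[1]*c['fy']+c['cy']])
E
python3 - <<'E'
from h import *
s=telemetry.state(); print(s)
a=[]
for n in ['scene','side','wrist']:
    i=viewer.get_image(n); cv2.imwrite(f'pics/{n}0.png',i)
    c,T=cam(n,s); print(n,{k:c[k] for k in('fx','fy','cx','cy','k1')},T.round(3).tolist())
E
```

```text
pics
{'clock': 0.0, 'joint_pos': array([-0.06821486,  0.41185504, -0.01271005,  1.59701399,  0.00561047,
        1.13428514, -0.08221531]), 'dq': array([-0.00141822, -0.00032515,  0.00029143, -0.00017919,  0.00122194,
        0.00130289, -0.00031838]), 'tau': array([-2.92756195e-04, -5.87956166e+01,  6.41712137e-01, -2.91074431e+01,
       -5.37758670e-02,  1.83686998e-02,  1.53371734e-04]), 'ee_pos': array([ 6.24459619e-01, -4.04239242e-05,  1.85449376e-01]), 'ee_rot': array([ 1.20837321,  1.21024523, -1.21035602]), 'wrist_force': array([ 0.00433225, -0.42788956, -0.38214145]), 'moment': array([ 0.05823722, -0.03649085,  0.01388112]), 'grip_width': 0.9998125645393651}
scene {'fx': 572.0806530060721, 'fy': 572.0806530060721, 'cx': 312.20785422540314, 'cy': 235.6263466413078, 'k1': -0.15927083245793053} [[-0.845, -0.445, 0.296, 0.853], [0.534, -0.687, 0.494, 0.565], [-0.016, 0.575, 0.818, 1.157], [0.0, 0.0, 0.0, 1.0]]
side {'fx': 479.939400952807, 'fy': 479.939400952807, 'cx': 327.27125302160675, 'cy': 246.85111826187324, 'k1': -0.09838173118327409} [[-0.973, 0.132, -0.191, 0.245], [-0.232, -0.594, 0.77, 0.757], [-0.012, 0.794, 0.608, 0.764], [0.0, 0.0, 0.0, 1.0]]
wrist {'fx': 343.6163444282659, 'fy': 343.6163444282659, 'cx': 312.9083903090194, 'cy': 238.05994138383085, 'k1': -0.054529253206814766} [[1.0, -0.001, 0.001, 0.625], [0.0, 0.957, 0.288, 0.077], [-0.001, -0.288, 0.957, 0.384], [0.0, 0.0, 0.0, 1.0]]
```

View pics/scene0.png

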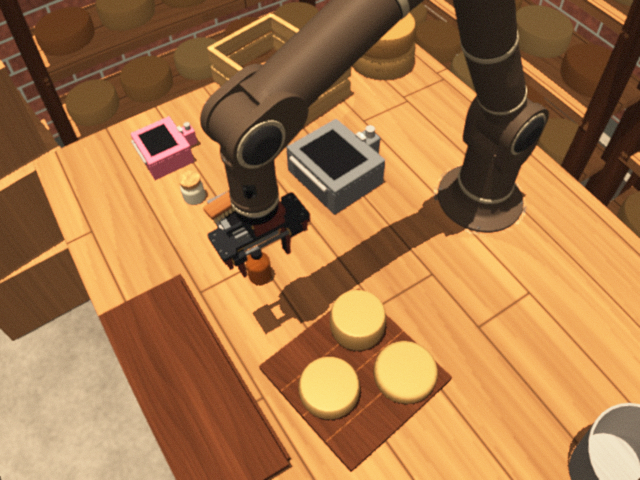

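View pics/side0.png

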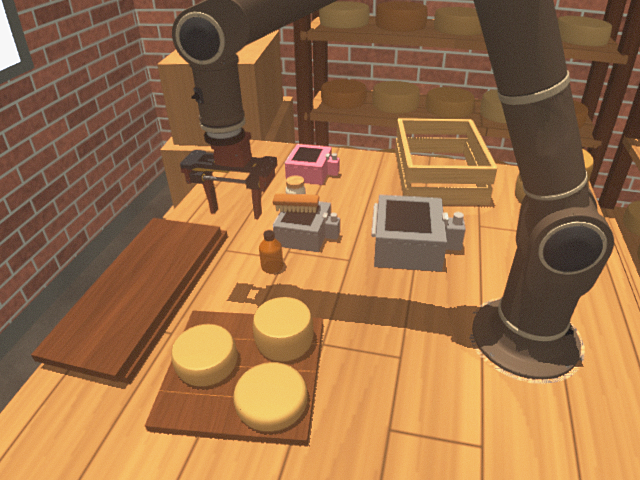

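Side view candidates: the small grey case with the brush on it (305,228), a larger grey case (410,232) and a pink case (310,162). The small grey one fits, being the smaller of the grey pair and carrying the brush. I'll confirm in an enlarged crop, with the wrist view alongside.

Run:
```python
from h import *
i=cv2.imread('pics/side0.png'); w=cv2.imread('pics/wrist0.png')
a=cv2.resize(i[165:285,240:370],None,fx=5,fy=5,interpolation=cv2.INTER_CUBIC)[:600]
b=cv2.resize(w,(400,300)); 
o=np.zeros((600,800,3),np.uint8); a=cv2.resize(a,(520,480)); o[:480,:520]=a; o[300:600,400:800]=b
o[:480,:400]=a[:,:400]; o[:300,:520]=a[:300]
cv2.imwrite('pics/crop1.png',o)
```

```text
(no output)
```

View pics/crop1.png

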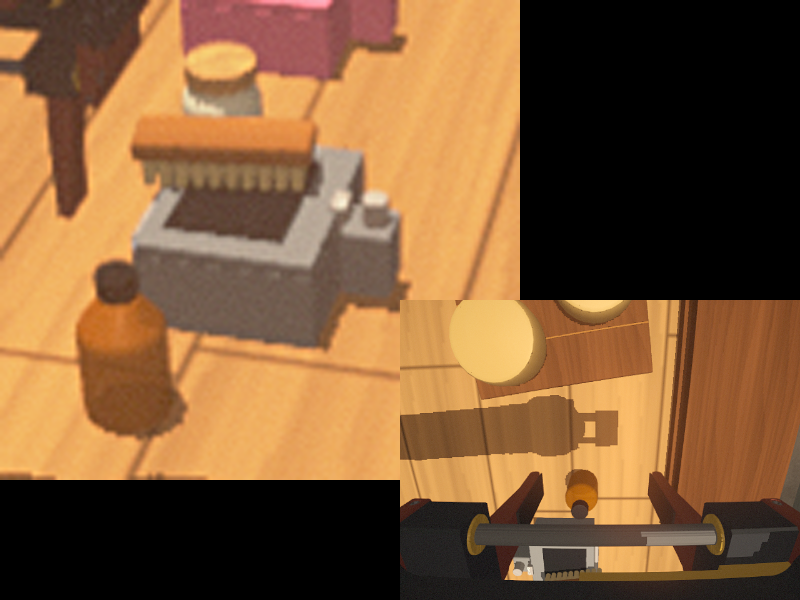

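The crop confirms it: small grey case with the brush on top, catch and button facing the robot (button at side px ~(334,214)), bottle in front and jar behind. Now measure.

Run:
```python
from h import *
c,T=cam('side')
f=lambda x,y,z,n:print(n,(1000*onz(c,T,240+x/4,165+y/4,z)).round(0))
f(376,195,.076,'button'); f(341,196,.071,'nose')
f(362,152,.066,'lid front far'); f(320,266,.066,'lid front near'); f(135,240,.066,'lid hinge near')
for p in [(142,117),(318,124),(316,155),(134,147)]: f(*p,.102,'brush')
f(125,425,0.005,'bottle');f(222,55,.075,'jar')
g=lambda u,v,z,n:print(n,(1000*onz(c,T,u,v,z)).round(0))
i=cv2.imread('pics/side0.png');hsv=cv2.cvtColor(i,cv2.COLOR_BGR2HSV)
c2,T2=cam('scene')
s=cv2.imread('pics/scene0.png')
# cheeses yellow
for nm,im,cc,TT,roi in [('scene',s,c2,T2,(270,430,270,450)),('side',i,c,T,(285,440,160,330))]:
    h=cv2.cvtColor(im,cv2.COLOR_BGR2HSV); m=cv2.inRange(h,(20,110,150),(32,255,255)); k=np.zeros_like(m);k[roi[0]:roi[1],roi[2]:roi[3]]=m[roi[0]:roi[1],roi[2]:roi[3]]
    n,l,st,ce=cv2.connectedComponentsWithStats(cv2.morphologyEx(k,cv2.MORPH_OPEN,np.ones((5,5))))
    for j in range(1,n):
        if st[j,4]>500: 
            print(nm,st[j],ce[j].round(0),[(1000*onz(cc,TT,*ce[j],z)).round(0)[:2].tolist() for z in(.05,.07,.09)])
```

```text
button [ 477. -256.   76.]
nose [ 501. -258.   71.]
lid front far [ 501. -320.   66.]
lid front near [ 497. -185.   66.]
lid hinge near [ 619. -187.   66.]
brush [ 641. -276.  102.]
brush [ 524. -292.  102.]
brush [ 516. -255.  102.]
brush [ 634. -239.  102.]
bottle [595. -80.   5.]
jar [ 628. -413.   75.]
scene [ 333  291   51   46 1851] [358. 313.] [[479.0, 124.0], [486.0, 132.0], [493.0, 140.0]]
scene [ 377  342   58   55 2528] [406. 369.] [[471.0, 284.0], [478.0, 289.0], [485.0, 294.0]]
scene [ 301  358   56   53 2363] [329. 384.] [[620.0, 224.0], [625.0, 231.0], [629.0, 237.0]]
side [ 255  298   54   39 1675] [281. 317.] [[506.0, 105.0], [499.0, 123.0], [492.0, 141.0]]
side [ 173  325   58   45 2028] [202. 347.] [[634.0, 217.0], [623.0, 232.0], [612.0, 247.0]]
side [ 236  364   66   56 2922] [269. 391.] [[473.0, 284.0], [467.0, 297.0], [460.0, 310.0]]
```

Case yaw ≈ 0–1°, origin ≈ (561,-255). Brush centre is (579,-267) at yaw ≈ 8°, and its width of 37–40 agrees with the spec. Across the two views the tall cheese agrees at z = 0.09, at about (492,140). I'm moving above the brush now.

>>> step_arm --increments '[{"xyz":[-12,-40,0],"angular":[0,0,7],"fingers":0},{"xyz":[-24,-80,0],"angular":[0,0,14],"fingers":0},{"xyz":[-36,-120,0],"angular":[0,0,21],"fingers":0},{"xyz":[-45,-160,0],"angular":[0,0,28],"fingers":0},{"xyz":[-45,-200,0],"angular":[0,0,35],"fingers":0},{"xyz":[-45,-240,0],"angular":[0,0,42],"fingers":0},{"xyz":[-45,-266,0],"angular":[0,0,49],"fingers":0},{"xyz":[-45,-266,0],"angular":[0,0,56],"fingers":0},{"xyz":[-45,-266,0],"angular":[0,0,63],"fingers":0},{"xyz":[-45,-266,0],"angular":[0,0,70],"fingers":0},{"xyz":[-45,-266,0],"angular":[0,0,77],"fingers":0},{"xyz":[-45,-266,0],"angular":[0,0,84],"fingers":0},{"xyz":[-45,-266,0],"angular":[0,0,91],"fingers":0},{"xyz":[-45,-266,0],"angular":[0,0,98],"fingers":0},{"xyz":[-45,-266,0],"angular":[0,0,98],"fingers":0},{"xyz":[-45,-266,0],"angular":[0,0,98],"fingers":0},{"xyz":[-45,-266,0],"angular":[0,0,98],"fingers":0}]'

```text
clock: 1.57
ee_pos: [0.5794, -0.2661, 0.1854]
ee_rot: [-0.107, 1.568, 0.106]
wrist_force: [0.4, -0.9, 0.1]
grip_width: 0.998
```

Run:
```python
from h import *
s=telemetry.state(); print(s['ee_pos'],s['ee_rot'],R.from_rotvec(s['ee_rot']).as_matrix().round(3).tolist(),s['joint_pos'].round(2))
i=viewer.get_image('wrist'); j=viewer.get_image('scene'); cv2.imwrite('pics/w1.png',i);cv2.imwrite('pics/s1.png',j)
c,T=cam('wrist',s)
for n,p in dict(brush=(.579,-.267,.102),button=(.477,-.256,.076),lidc=(.498,-.19,.066)).items(): print(n,proj(c,T,p).round())
o=np.hstack([cv2.resize(i,(400,300)),cv2.resize(j,(400,300))])
cv2.imwrite('pics/v1.png',np.vstack([o,cv2.resize(i[100:400,:],(640,300))[:, :640] if 0 else np.zeros((0,800,3),np.uint8)]))
```

```text
[ 0.57943242 -0.26609992  0.18539405] [-0.107116    1.56833227  0.1055804 ] [[-0.0, -0.135, 0.991], [-0.001, 0.991, 0.135], [-1.0, -0.001, -0.0]] [ 0.54  0.45 -0.27  1.55  0.13  1.16  1.96]
brush [315. 231.]
button [344. 110.]
lidc [411. 146.]
```

View pics/w1.png

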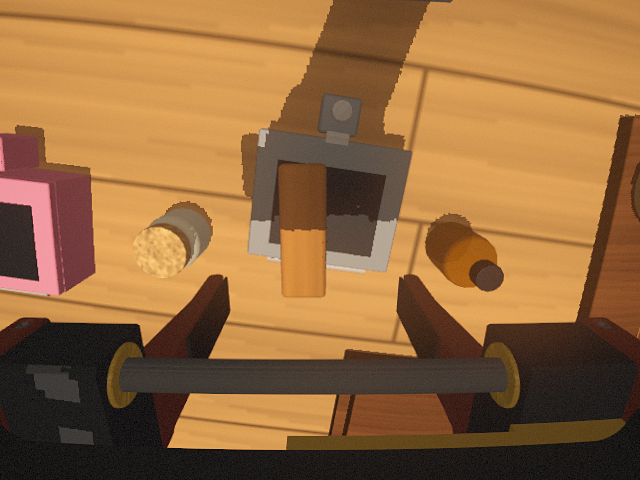

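Run:
```python
from h import *
i=cv2.imread('pics/w1.png'); c,T=cam('wrist')
h=cv2.cvtColor(i,cv2.COLOR_BGR2HSV); m=np.zeros(i.shape[:2],np.uint8); 
m[150:310,270:340]=cv2.inRange(h,(5,150,60),(16,255,255))[150:310,270:340]
m=cv2.morphologyEx(m,cv2.MORPH_OPEN,np.ones((7,7)))
ct=max(cv2.findContours(m,0,2)[0],key=cv2.contourArea); b=cv2.boxPoints(cv2.minAreaRect(ct)); print(b.round().tolist())
P=np.array([onz(c,T,*q,.102) for q in b])*1000; print(P.round(),P.mean(0),np.linalg.norm(np.diff(P,axis=0),axis=1))
f=lambda u,v,z,n:print(n,(1000*onz(c,T,u,v,z)).round(0))
f(342,110,.076,'button');f(260,129,.066,'front far');f(411,153,.066,'front near');f(248,250,.066,'hinge far');f(387,271,.066,'hinge near');f(337,138,.071,'nose')
f(175,250,.075,'jar');f(487,276,.105,'bottle')
```

```text
[[278.0, 164.0], [325.0, 164.0], [326.0, 297.0], [279.0, 297.0]]
[[ 528. -304.  102.]
 [ 522. -266.  102.]
 [ 639. -248.  102.]
 [ 645. -290.  102.]] [ 583.5278224  -277.20190927  102.        ] [ 38.1471903  118.60886013  42.81937071]
button [ 477. -258.   76.]
front far [ 502. -327.   66.]
front near [ 504. -189.   66.]
hinge far [ 617. -327.   66.]
hinge near [ 620. -188.   66.]
nose [ 501. -258.   71.]
jar [ 624. -396.   75.]
bottle [ 598. -109.  105.]
```

Wrist view: brush top corners at (278,164)–(326,297), so centre (583,-276) with size 118×40 and yaw already aligned. Button at px (342,110) gives (477,-258), which agrees with the side view. I'm descending to grasp.

>>> step_arm --increments '[{"xyz":[3,-10,-30],"angular":[0,0,0],"fingers":0},{"xyz":[3,-10,-65],"angular":[0,0,0],"fingers":0},{"xyz":[3,-10,-95],"angular":[0,0,0],"fingers":0},{"xyz":[3,-10,-111],"angular":[0,0,0],"fingers":60},{"xyz":[3,-10,-111],"angular":[0,0,0],"fingers":255},{"xyz":[3,-10,-111],"angular":[0,0,0],"fingers":255},{"xyz":[3,-10,-111],"angular":[0,0,0],"fingers":255},{"xyz":[3,-10,-111],"angular":[0,0,0],"fingers":255},{"xyz":[3,-10,-111],"angular":[0,0,0],"fingers":255},{"xyz":[3,-10,-111],"angular":[0,0,0],"fingers":255}]' --grip_force 15

```text
clock: 2.5
ee_pos: [0.5832, -0.2763, 0.0759]
ee_rot: [-0.109, 1.566, 0.106]
wrist_force: [-0.5, 0.3, 0.4]
grip_width: 0.509
```

Run:
```python
from h import *
c,T=cam('side')
for n,u,v in [('board right near robot',308,438),('board top r',322,312),('bigcase near',443,268),('bigcase l',377,268),('bench',370,330)]: print(n,(1000*onz(c,T,u,v,.0)).round()[:2])
```

```text
board right near robot [391. 329.]
board top r [441.  23.]
bigcase near [ 185. -190.]
bigcase l [ 345. -155.]
bench [328.  53.]
```

>>> step_arm --increments '[{"xyz":[0,0,0],"angular":[0,0,0],"fingers":255},{"xyz":[0,0,0],"angular":[0,0,0],"fingers":255},{"xyz":[0,0,30],"angular":[0,0,0],"fingers":255},{"xyz":[0,0,60],"angular":[0,0,0],"fingers":255},{"xyz":[0,0,80],"angular":[0,0,0],"fingers":255},{"xyz":[0,0,80],"angular":[0,0,0],"fingers":255}]'

```text
clock: 3.0
ee_pos: [0.5859, -0.2772, 0.1612]
ee_rot: [-0.112, 1.559, 0.103]
wrist_force: [0.2, 0.2, 1.0]
grip_width: 0.055
```

The grip closed almost fully (0.055), so the brush was not held. I'll look.

Run:
```python
from h import *
s=telemetry.state(); print(s['ee_pos'],s['grip_width'])
i=viewer.get_image('wrist'); j=viewer.get_image('side'); cv2.imwrite('pics/w2.png',i);cv2.imwrite('pics/d2.png',j)
o=np.zeros((600,800,3),np.uint8); o[:360,:480]=cv2.resize(i,(480,360)); o[240:600,400:800]=cv2.resize(j[145:280,220:370],(400,360),interpolation=cv2.INTER_CUBIC); cv2.imwrite('pics/v2.png',o)
```

```text
[ 0.58589076 -0.27722447  0.16118277] 0.054894691227719956
```

View pics/v2.png

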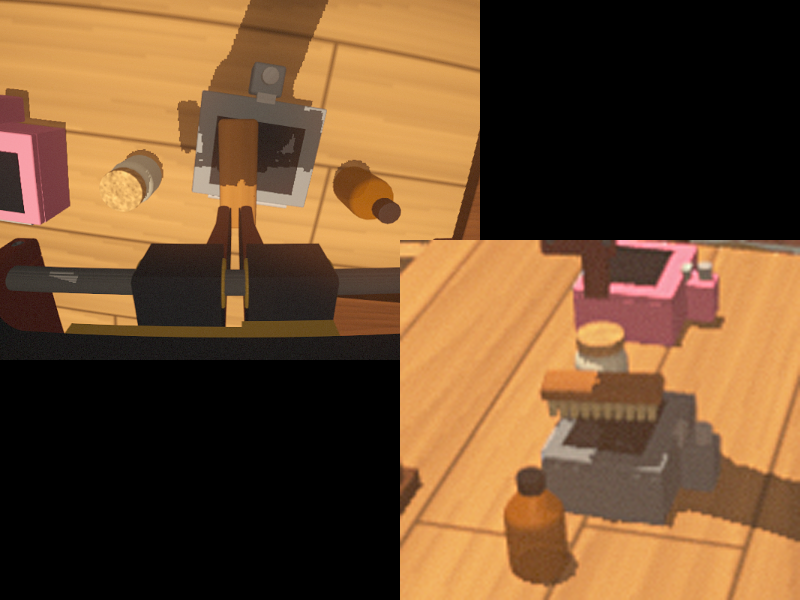

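The fingers close slowly and I lifted too soon. The brush is still on the lid in about the same place. I'll re-measure it from this picture.

Run:
```python
from h import *
i=cv2.imread('pics/w2.png'); s=telemetry.state(); c,T=cam('wrist',s)
h=cv2.cvtColor(i,cv2.COLOR_BGR2HSV); m=np.zeros(i.shape[:2],np.uint8); r=(slice(150,275),slice(280,360))
m[r]=cv2.inRange(h,(5,140,50),(16,255,255))[r]
m=cv2.morphologyEx(m,cv2.MORPH_OPEN,np.ones((7,7)))
for v in (175,200,225,250):
    x=np.where(m[v])[0]; p=onz(c,T,x.min(),v,.102)*1000;q=onz(c,T,x.max()+1,v,.102)*1000; print(v,x.min(),x.max(),p.round(),q.round(),((p+q)/2).round(1),np.linalg.norm(p-q).round())
y=np.where(m[:,318])[0]; print('front end',onz(c,T,318,y.min(),.102)*1000)
f=lambda u,v,z,n:print(n,(1000*onz(c,T,u*4/3,v*4/3,z)).round(0))
f(271,75,.076,'button');f(326,109,.066,'front near');f(203,92,.066,'front far')
```

```text
175 291 343 [ 536. -302.  102.] [ 530. -263.  102.] [ 533.  -282.5  102. ] 39.0
200 291 343 [ 554. -299.  102.] [ 549. -260.  102.] [ 551.3 -279.9  102. ] 40.0
225 292 342 [ 573. -296.  102.] [ 568. -258.  102.] [ 570.4 -277.2  102. ] 39.0
250 293 341 [ 593. -293.  102.] [ 588. -255.  102.] [ 590.4 -274.4  102. ] 38.0
front end [ 521.57657185 -283.74165889  102.        ]
button [ 475. -257.   76.]
front near [ 500. -190.   66.]
front far [ 501. -325.   66.]
```

>>> step_arm --increments '[{"xyz":[0,0,0],"angular":[0,0,0],"fingers":60},{"xyz":[0,0,0],"angular":[0,0,0],"fingers":60},{"xyz":[0,0,0],"angular":[0,0,0],"fingers":60},{"xyz":[0,0,0],"angular":[0,0,0],"fingers":60},{"xyz":[0,0,0],"angular":[0,0,0],"fingers":60},{"xyz":[-2,1,-10],"angular":[0,0,0],"fingers":60},{"xyz":[-4,1,-20],"angular":[0,0,0],"fingers":60},{"xyz":[-4,1,-30],"angular":[0,0,0],"fingers":60}]'

```text
clock: 3.77
ee_pos: [0.5788, -0.2754, 0.1253]
ee_rot: [-0.109, 1.566, 0.105]
wrist_force: [-0.4, -0.5, 0.3]
grip_width: 0.577
```

>>> step_arm --increments '[{"xyz":[3,-1,0],"angular":[0,0,0],"fingers":60},{"xyz":[3,-1,0],"angular":[0,0,0],"fingers":60},{"xyz":[3,-1,0],"angular":[0,0,0],"fingers":60},{"xyz":[3,-1,-25],"angular":[0,0,0],"fingers":60},{"xyz":[3,-1,-45],"angular":[0,0,0],"fingers":60},{"xyz":[3,-1,-52],"angular":[0,0,0],"fingers":60},{"xyz":[3,-1,-52],"angular":[0,0,0],"fingers":255},{"xyz":[3,-1,-52],"angular":[0,0,0],"fingers":255},{"xyz":[3,-1,-52],"angular":[0,0,0],"fingers":255},{"xyz":[3,-1,-52],"angular":[0,0,0],"fingers":255},{"xyz":[3,-1,-52],"angular":[0,0,0],"fingers":255},{"xyz":[3,-1,-52],"angular":[0,0,0],"fingers":255},{"xyz":[3,-1,-52],"angular":[0,0,0],"fingers":255},{"xyz":[3,-1,-52],"angular":[0,0,0],"fingers":255},{"xyz":[3,-1,-52],"angular":[0,0,0],"fingers":255},{"xyz":[3,-1,-52],"angular":[0,0,0],"fingers":255}]' --grip_force 25

```text
clock: 5.1
ee_pos: [0.5818, -0.2764, 0.0734]
ee_rot: [-0.11, 1.566, 0.105]
wrist_force: [-0.2, -0.5, -0.2]
grip_width: 0.041
```

Run:
```python
from h import *
s=telemetry.state(); print(s['ee_pos'],s['grip_width'],s['wrist_force'])
c,T=cam('wrist',s); print('TCP px',proj(c,T,s['ee_pos']),'grasp',proj(c,T,s['ee_pos']+[0,0,.019]))
i=viewer.get_image('wrist'); j=viewer.get_image('side'); cv2.imwrite('pics/w3.png',i);cv2.imwrite('pics/d3.png',j)
cs,Ts=cam('side'); print('side TCP px',proj(cs,Ts,s['ee_pos']))
o=np.zeros((600,800,3),np.uint8); o[:300,:400]=cv2.resize(i,(400,300)); o[120:600,380:800]=cv2.resize(j[145:265,250:355],(420,480),interpolation=cv2.INTER_CUBIC); cv2.imwrite('pics/v3.png',o)
```

```text
[ 0.58183894 -0.27640443  0.07336286] 0.04108928873214734 [-0.24575038 -0.46912106 -0.20140236]
TCP px [316.43887866 267.9786341 ] grasp [316.65395964 280.46341741]
side TCP px [297.40594826 205.83585315]
```

View pics/v3.png

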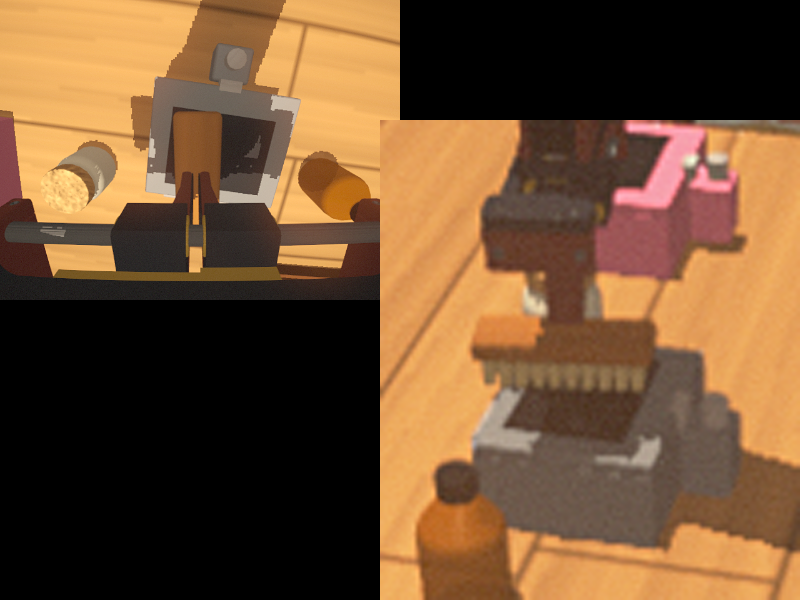

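Run:
```python
from h import *
cs,Ts=cam('side')
for n,p in dict(start_a=(.625+.05,0,.186),start_b=(.625-.05,0,.186),d2=(.5859,-.2772,.1612)).items(): print(n,proj(cs,Ts,p).round(1),proj(cs,Ts,np.array(p)+[0,0,.03]).round(1))
a=cv2.imread('pics/side0.png');b=cv2.imread('pics/d2.png');w=cv2.imread('pics/w2.png')
o=np.zeros((600,800,3),np.uint8)
o[:300,:400]=cv2.resize(a[165:240,190:290],(400,300),interpolation=cv2.INTER_CUBIC)
o[:300,400:]=cv2.resize(b[135:210,250:350],(400,300),interpolation=cv2.INTER_CUBIC)
o[300:,:400]=cv2.resize(w[240:300,270:350],(400,300),interpolation=cv2.INTER_CUBIC)
o[300:,400:]=cv2.resize(cv2.imread('pics/d3.png')[155:230,250:350],(400,300),interpolation=cv2.INTER_CUBIC)
cv2.imwrite('pics/v4.png',o)
```

```text
start_a [216.5 224.7] [214.4 212.9]
start_b [260.7 230.5] [259.3 218.6]
d2 [294.3 176.6] [293.7 166.2]
```

View pics/v4.png

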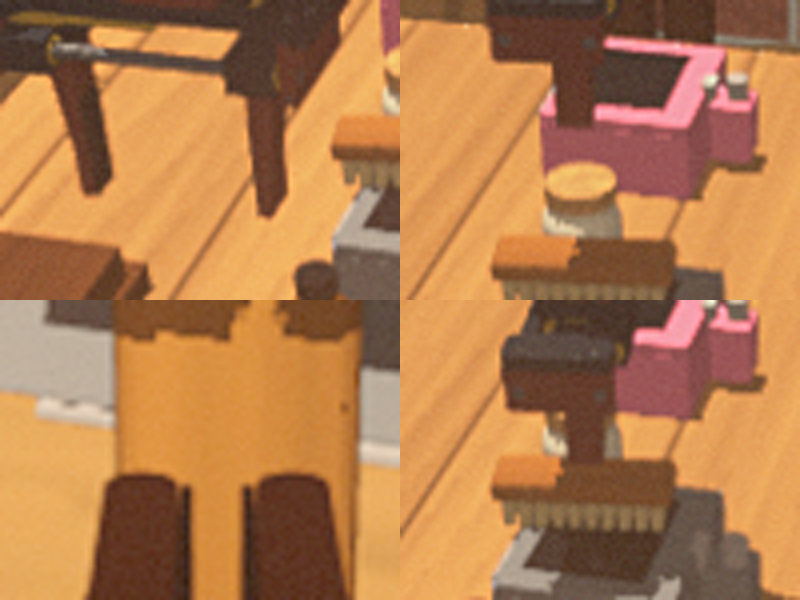

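Fingertips show ~30 mm above the reported TCP in every view: (213.8,213) and (257,219) at the start, (293,166) later, all matching TCP + 30 mm. The wrist camera pose itself still checks out on known sizes. So I'll take real tip z = reported z + 30 mm. I'm rising, opening and descending to reported z 0.044.

>>> step_arm --increments '[{"xyz":[0,0,15],"angular":[0,0,0],"fingers":60},{"xyz":[0,0,20],"angular":[0,0,0],"fingers":60},{"xyz":[0,0,20],"angular":[0,0,0],"fingers":60},{"xyz":[0,0,20],"angular":[0,0,0],"fingers":60},{"xyz":[0,0,20],"angular":[0,0,0],"fingers":60},{"xyz":[0,0,20],"angular":[0,0,0],"fingers":60},{"xyz":[0,0,20],"angular":[0,0,0],"fingers":60},{"xyz":[0,0,20],"angular":[0,0,0],"fingers":60},{"xyz":[0,0,20],"angular":[0,0,0],"fingers":60},{"xyz":[0,0,20],"angular":[0,0,0],"fingers":60},{"xyz":[0,0,20],"angular":[0,0,0],"fingers":60},{"xyz":[0,0,0],"angular":[0,0,0],"fingers":60},{"xyz":[0,0,-20],"angular":[0,0,0],"fingers":60},{"xyz":[0,0,-29],"angular":[0,0,0],"fingers":60},{"xyz":[0,0,-29],"angular":[0,0,0],"fingers":60}]'

```text
clock: 6.45
ee_pos: [0.5802, -0.2758, 0.0419]
ee_rot: [-0.108, 1.569, 0.107]
wrist_force: [-0.8, -0.0, -0.0]
grip_width: 0.764
```

>>> step_arm --increments '[{"xyz":[0,0,0],"angular":[0,0,0],"fingers":255},{"xyz":[0,0,0],"angular":[0,0,0],"fingers":255},{"xyz":[0,0,0],"angular":[0,0,0],"fingers":255},{"xyz":[0,0,0],"angular":[0,0,0],"fingers":255},{"xyz":[0,0,0],"angular":[0,0,0],"fingers":255},{"xyz":[0,0,0],"angular":[0,0,0],"fingers":255},{"xyz":[0,0,0],"angular":[0,0,0],"fingers":255},{"xyz":[0,0,0],"angular":[0,0,0],"fingers":255},{"xyz":[0,0,0],"angular":[0,0,0],"fingers":255},{"xyz":[0,0,0],"angular":[0,0,0],"fingers":255}]'

```text
clock: 7.28
ee_pos: [0.5806, -0.2759, 0.0427]
ee_rot: [-0.109, 1.568, 0.106]
wrist_force: [-1.4, 0.8, 6.5]
grip_width: 0.453
```

Gripped at 39.9 mm. Lifting and carrying.

>>> step_arm --increments '[{"xyz":[0,0,25],"angular":[0,0,0],"fingers":255},{"xyz":[0,0,55],"angular":[0,0,0],"fingers":255},{"xyz":[0,0,80],"angular":[0,0,0],"fingers":255},{"xyz":[-15,22,80],"angular":[0,0,0],"fingers":255},{"xyz":[-32,48,80],"angular":[0,0,0],"fingers":255},{"xyz":[-50,75,80],"angular":[0,0,0],"fingers":255},{"xyz":[-68,102,80],"angular":[0,0,0],"fingers":255},{"xyz":[-86,130,80],"angular":[0,0,0],"fingers":255},{"xyz":[-104,157,80],"angular":[0,0,0],"fingers":255},{"xyz":[-120,182,70],"angular":[0,0,0],"fingers":255},{"xyz":[-130,196,50],"angular":[0,0,0],"fingers":255},{"xyz":[-130,196,20],"angular":[0,0,0],"fingers":255},{"xyz":[-130,196,-10],"angular":[0,0,0],"fingers":255},{"xyz":[-130,196,-35],"angular":[0,0,0],"fingers":255},{"xyz":[-130,196,-50],"angular":[0,0,0],"fingers":255},{"xyz":[-130,196,-58],"angular":[0,0,0],"fingers":255},{"xyz":[-130,196,-58],"angular":[0,0,0],"fingers":255}]'

```text
clock: 8.7
ee_pos: [0.4492, -0.0797, -0.0169]
ee_rot: [-0.108, 1.572, 0.107]
wrist_force: [-0.2, -0.8, -1.8]
grip_width: 0.45
```

>>> step_arm --increments '[{"xyz":[0,0,-2],"angular":[0,0,0],"fingers":255},{"xyz":[0,0,-4],"angular":[0,0,0],"fingers":255},{"xyz":[0,0,-6],"angular":[0,0,0],"fingers":255},{"xyz":[0,0,-6],"angular":[0,0,0],"fingers":255},{"xyz":[0,0,-6],"angular":[0,0,0],"fingers":100},{"xyz":[0,0,-6],"angular":[0,0,0],"fingers":60},{"xyz":[0,0,-6],"angular":[0,0,0],"fingers":60},{"xyz":[0,0,-6],"angular":[0,0,0],"fingers":60},{"xyz":[0,0,-6],"angular":[0,0,0],"fingers":60},{"xyz":[0,0,10],"angular":[0,0,0],"fingers":60},{"xyz":[0,0,40],"angular":[0,0,0],"fingers":60},{"xyz":[0,0,80],"angular":[0,0,0],"fingers":60},{"xyz":[0,0,120],"angular":[0,0,0],"fingers":60},{"xyz":[0,0,120],"angular":[0,0,0],"fingers":60}]'

```text
clock: 9.87
ee_pos: [0.4534, -0.0799, 0.1097]
ee_rot: [-0.11, 1.562, 0.105]
wrist_force: [0.6, -0.0, 0.2]
grip_width: 0.763
```

Brush released. Now turning the jaws along x and going above the catch.

>>> step_arm --increments '[{"xyz":[0,0,20],"angular":[0,0,-7],"fingers":81},{"xyz":[5,-15,20],"angular":[0,0,-14],"fingers":81},{"xyz":[10,-30,20],"angular":[0,0,-21],"fingers":81},{"xyz":[16,-48,20],"angular":[0,0,-28],"fingers":81},{"xyz":[22,-66,20],"angular":[0,0,-35],"fingers":81},{"xyz":[28,-84,20],"angular":[0,0,-42],"fingers":81},{"xyz":[34,-102,20],"angular":[0,0,-49],"fingers":81},{"xyz":[40,-120,20],"angular":[0,0,-56],"fingers":81},{"xyz":[46,-138,20],"angular":[0,0,-63],"fingers":81},{"xyz":[52,-156,20],"angular":[0,0,-70],"fingers":81},{"xyz":[58,-172,20],"angular":[0,0,-77],"fingers":81},{"xyz":[60,-177,10],"angular":[0,0,-84],"fingers":81},{"xyz":[60,-177,0],"angular":[0,0,-91],"fingers":81},{"xyz":[60,-177,-10],"angular":[0,0,-98],"fingers":81},{"xyz":[60,-177,-20],"angular":[0,0,-98],"fingers":81},{"xyz":[60,-177,-30],"angular":[0,0,-98],"fingers":81},{"xyz":[60,-177,-30],"angular":[0,0,-98],"fingers":81}]'

```text
clock: 11.28
ee_pos: [0.5121, -0.2561, 0.0775]
ee_rot: [1.201, 1.211, -1.215]
wrist_force: [-0.6, -0.6, -0.5]
grip_width: 0.682
```

Run:
```python
from h import *
s=telemetry.state(); print(s['ee_pos'],s['grip_width'],R.from_rotvec(s['ee_rot']).as_matrix().round(3).tolist(),s['joint_pos'].round(2))
i=viewer.get_image('wrist'); j=viewer.get_image('side'); cv2.imwrite('pics/w5.png',i);cv2.imwrite('pics/d5.png',j)
cs,Ts=cam('side'); c,T=cam('wrist',s)
for n,p in dict(btn=(.476,-.257,.076),A=s['ee_pos']+[-.037,0,.03],B=s['ee_pos']+[.037,0,.03]).items(): print(n,proj(cs,Ts,p).round(1),proj(c,T,p).round(1))
o=np.zeros((600,800,3),np.uint8); o[:300,:400]=cv2.resize(i,(400,300)); o[240:600,300:800]=cv2.resize(j[150:258,240:390],(500,360),interpolation=cv2.INTER_CUBIC); o[:300,400:]=cv2.resize(i,(400,300))*0+o[:300,400:]; o[:300,:400]=cv2.resize(i,(400,300)); cv2.imwrite('pics/v5.png',o)
```

```text
[ 0.51214972 -0.25606632  0.07753461] 0.6816269205347429 [[-0.007, 1.0, 0.002], [-0.005, 0.002, -1.0], [-1.0, -0.007, 0.005]] [ 0.35  0.44  0.03  1.84 -0.01  0.87  0.39]
btn [334.4 213.6] [254.7 264.8]
A [334.7 203.6] [243.3 284.7]
B [306.7 200.3] [381.  285.4]
```

View pics/v5.png

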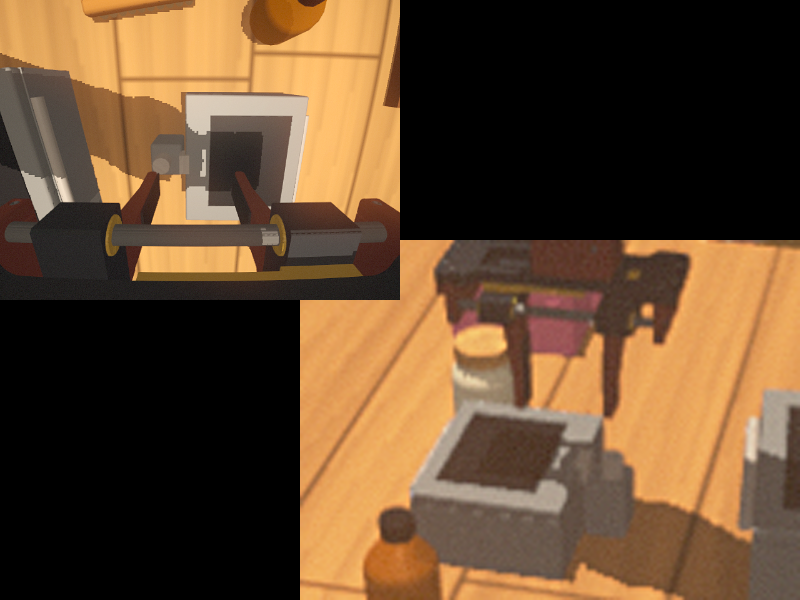

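A finger tip at (333.6,201.6) is right above the button at (333.6,214.5), and the wrist view agrees on y: button seen at (256,266), predicted (255,265). Now pressing in small steps.

>>> step_arm --increments '[{"xyz":[1,0,-15],"angular":[0,0,0],"fingers":81},{"xyz":[1,-1,-25],"angular":[0,0,0],"fingers":81},{"xyz":[1,-1,-32],"angular":[0,0,0],"fingers":81},{"xyz":[1,-1,-34],"angular":[0,0,0],"fingers":81},{"xyz":[1,-1,-34],"angular":[0,0,0],"fingers":81}]'

```text
clock: 11.8
ee_pos: [0.5137, -0.2576, 0.0449]
ee_rot: [1.203, 1.21, -1.215]
wrist_force: [-0.2, 0.4, 0.6]
grip_width: 0.682
```

>>> step_arm --increments '[{"xyz":[0,1,-2],"angular":[0,0,0],"fingers":81},{"xyz":[0,1,-3],"angular":[0,0,0],"fingers":81},{"xyz":[0,1,-3],"angular":[0,0,0],"fingers":81}]'

```text
clock: 12.05
ee_pos: [0.5139, -0.2565, 0.0421]
ee_rot: [1.202, 1.209, -1.215]
wrist_force: [-0.9, 0.7, 0.5]
grip_width: 0.679
```

>>> step_arm --increments '[{"xyz":[0,0,-1],"angular":[0,0,0],"fingers":81},{"xyz":[0,0,-2],"angular":[0,0,0],"fingers":81},{"xyz":[0,0,-2],"angular":[0,0,0],"fingers":81}]'

```text
clock: 12.3
ee_pos: [0.5138, -0.2565, 0.04]
ee_rot: [1.202, 1.209, -1.215]
wrist_force: [0.6, 0.5, 0.5]
grip_width: 0.682
```

>>> step_arm --increments '[{"xyz":[0,0,-1],"angular":[0,0,0],"fingers":81},{"xyz":[0,0,-2],"angular":[0,0,0],"fingers":81},{"xyz":[0,0,-2],"angular":[0,0,0],"fingers":81}]'

```text
clock: 12.55
ee_pos: [0.5139, -0.2565, 0.0381]
ee_rot: [1.202, 1.209, -1.215]
wrist_force: [-1.3, 0.9, 2.3]
grip_width: 0.684
```

Run:
```python
from h import *
f=[]
s=telemetry.state(); print(s['ee_pos'],s['wrist_force'],s['moment'])
i=viewer.get_image('wrist'); j=viewer.get_image('side'); cv2.imwrite('pics/w6.png',i);cv2.imwrite('pics/d6.png',j)
cs,Ts=cam('side'); c,T=cam('wrist',s)
for n,p in dict(btn=(.476,-.257,.076),A=s['ee_pos']+[-.037,0,.03],B=s['ee_pos']+[.037,0,.03]).items(): print(n,proj(cs,Ts,p).round(1),proj(c,T,p).round(1))
o=np.zeros((600,800,3),np.uint8); o[:300,:400]=cv2.resize(i[200:350,220:420],(400,300)); o[200:600,300:800]=cv2.resize(j[165:245,270:370],(500,400),interpolation=cv2.INTER_CUBIC); o[:300,:400]=cv2.resize(i[200:350,220:420],(400,300));cv2.imwrite('pics/v6.png',o)
```

```text
[ 0.51390738 -0.25651224  0.03813682] [-1.34767525  0.85731189  2.31021031] [ 0.13979568  0.23236424 -0.00957126]
btn [334.4 213.6] [238.7 292.2]
A [334.1 216.2] [243.3 284.9]
B [306.7 212.8] [381.1 285.3]
```

View pics/v6.png

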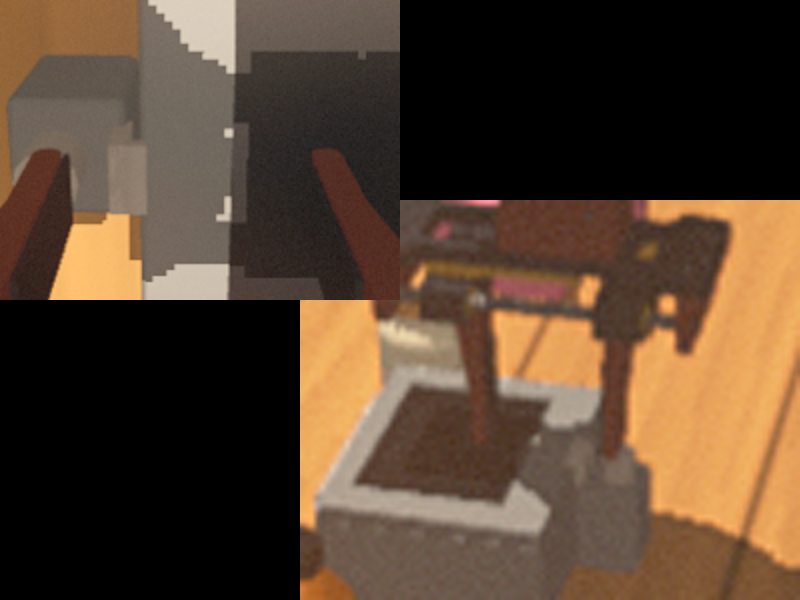

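Finger A rests on the button top (force 2.3 N, contact at reported z ≈ 0.0385), and finger B is ~10 mm above the lid, ready to catch it. Pressing 6 mm.

>>> step_arm --increments '[{"xyz":[0,0,-2],"angular":[0,0,0],"fingers":81},{"xyz":[0,0,-3],"angular":[0,0,0],"fingers":81},{"xyz":[0,0,-4],"angular":[0,0,0],"fingers":81},{"xyz":[0,0,-5],"angular":[0,0,0],"fingers":81},{"xyz":[0,0,-5],"angular":[0,0,0],"fingers":81}]'

```text
clock: 13.07
ee_pos: [0.5146, -0.2569, 0.0339]
ee_rot: [1.203, 1.208, -1.214]
wrist_force: [0.3, 1.3, 13.8]
grip_width: 0.68
```

>>> step_arm --increments '[{"xyz":[1,0,1],"angular":[0,-1.5,0],"fingers":81},{"xyz":[2,0,2],"angular":[0,-3,0],"fingers":81},{"xyz":[3,0,3],"angular":[0,-4.5,0],"fingers":81},{"xyz":[4,0,4],"angular":[0,-6,0],"fingers":81},{"xyz":[4,0,5],"angular":[0,-7,0],"fingers":81},{"xyz":[4,0,5],"angular":[0,-7,0],"fingers":81}]'

```text
clock: 13.57
ee_pos: [0.5198, -0.2575, 0.0401]
ee_rot: [1.26, 1.113, -1.122]
wrist_force: [0.6, 0.0, 2.5]
grip_width: 0.681
```

Run:
```python
from h import *
s=telemetry.state(); print(s['ee_pos'],s['wrist_force'],s['moment'],R.from_rotvec(s['ee_rot']).as_matrix().round(3).tolist())
i=viewer.get_image('wrist'); j=viewer.get_image('side'); cv2.imwrite('pics/w7.png',i);cv2.imwrite('pics/d7.png',j)
o=np.zeros((600,800,3),np.uint8); o[200:600,300:800]=cv2.resize(j[165:245,270:370],(500,400),interpolation=cv2.INTER_CUBIC); o[:300,:400]=cv2.resize(i[140:365,150:450],(400,300));cv2.imwrite('pics/v7.png',o)
```

```text
[ 0.51976721 -0.25751399  0.04013054] [0.60612965 0.0493371  2.4702122 ] [ 0.07076958 -0.1445808   0.03527849] [[0.123, 0.992, -0.001], [-0.007, 0.0, -1.0], [-0.992, 0.123, 0.007]]
```

View pics/v7.png

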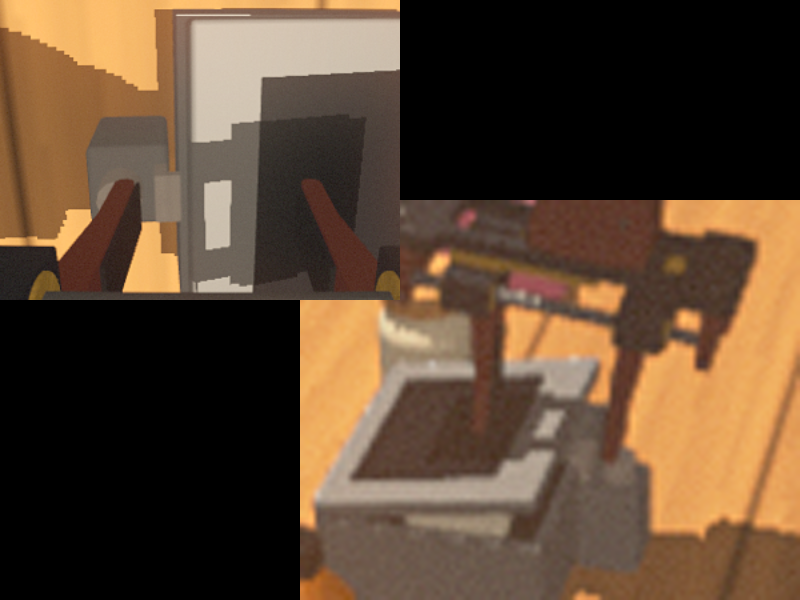

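The lid has risen a few cm off the nose and is held by finger B (side crop ~(482,435)); the force is 2.5 N with its moment on the B side. Next I'll work out the guiding arc.

Run:
```python
from h import *
def ee(th,a,r=75):
    P=np.array([620-r*np.cos(th)+10*np.sin(th),56+r*np.sin(th)+10*np.cos(th)]); a=np.radians(a)
    return P-[-37.5*np.sin(a)+30*np.cos(a),37.5*np.cos(a)+30*np.sin(a)]
print(ee(.2,7))
e0=ee(.2,7)
for k in range(1,36):
    th=.2+.042*k; a=max(0,7-k*.5); print(k,round(th,2),(ee(th,a)-e0).round(0),round(7-a,1))
```

```text
[523.2754158  39.8243046]
1 0.24 [1. 3.] 0.5
2 0.28 [2. 6.] 1.0
3 0.33 [3. 9.] 1.5
4 0.37 [ 4. 13.] 2.0
5 0.41 [ 5. 16.] 2.5
6 0.45 [ 6. 18.] 3.0
7 0.49 [ 8. 21.] 3.5
8 0.54 [ 9. 24.] 4.0
9 0.58 [11. 27.] 4.5
10 0.62 [13. 29.] 5.0
11 0.66 [15. 32.] 5.5
12 0.7 [17. 34.] 6.0
13 0.75 [19. 37.] 6.5
14 0.79 [21. 39.] 7
15 0.83 [23. 41.] 7
16 0.87 [26. 43.] 7
17 0.91 [29. 44.] 7
18 0.96 [32. 46.] 7
19 1.0 [34. 47.] 7
20 1.04 [37. 48.] 7
21 1.08 [40. 50.] 7
22 1.12 [43. 51.] 7
23 1.17 [46. 52.] 7
24 1.21 [49. 52.] 7
25 1.25 [53. 53.] 7
26 1.29 [56. 54.] 7
27 1.33 [59. 54.] 7
28 1.38 [62. 54.] 7
29 1.42 [65. 54.] 7
30 1.46 [68. 54.] 7
31 1.5 [72. 54.] 7
32 1.54 [75. 54.] 7
33 1.59 [78. 54.] 7
34 1.63 [81. 53.] 7
35 1.67 [84. 52.] 7
```

>>> step_arm --increments '[{"xyz":[1,0,3],"angular":[0,0.5,0],"fingers":81},{"xyz":[2,0,6],"angular":[0,1,0],"fingers":81},{"xyz":[3,0,9],"angular":[0,1.5,0],"fingers":81},{"xyz":[4,0,13],"angular":[0,2,0],"fingers":81},{"xyz":[5,0,16],"angular":[0,2.5,0],"fingers":81},{"xyz":[6,0,18],"angular":[0,3,0],"fingers":81},{"xyz":[8,0,21],"angular":[0,3.5,0],"fingers":81},{"xyz":[9,0,24],"angular":[0,4,0],"fingers":81},{"xyz":[11,0,27],"angular":[0,4.5,0],"fingers":81},{"xyz":[13,0,29],"angular":[0,5,0],"fingers":81},{"xyz":[15,0,32],"angular":[0,5.5,0],"fingers":81},{"xyz":[17,0,34],"angular":[0,6,0],"fingers":81},{"xyz":[19,0,37],"angular":[0,6.5,0],"fingers":81},{"xyz":[21,0,39],"angular":[0,7,0],"fingers":81},{"xyz":[23,0,41],"angular":[0,7,0],"fingers":81},{"xyz":[26,0,43],"angular":[0,7,0],"fingers":81},{"xyz":[26,0,43],"angular":[0,7,0],"fingers":81}]'

```text
clock: 15.08
ee_pos: [0.5467, -0.2574, 0.0833]
ee_rot: [1.203, 1.204, -1.212]
wrist_force: [1.1, 0.3, 1.2]
grip_width: 0.684
```

Run:
```python
from h import *
s=telemetry.state(); print(s['ee_pos'],s['wrist_force'],s['moment'],R.from_rotvec(s['ee_rot']).as_matrix().round(3).tolist())
```

```text
[ 0.54666004 -0.25741988  0.08329837] [1.10163281 0.34233271 1.21649334] [-0.07179792 -0.3754405  -0.00769789] [[0.0, 1.0, 0.001], [-0.007, 0.001, -1.0], [-1.0, 0.0, 0.007]]
```

Contact is kept (force pushes +x/+z at 45°, as expected). Continuing to upright.

>>> step_arm --increments '[{"xyz":[3,0,1],"angular":[0,0,0],"fingers":81},{"xyz":[6,0,3],"angular":[0,0,0],"fingers":81},{"xyz":[8,0,4],"angular":[0,0,0],"fingers":81},{"xyz":[11,0,5],"angular":[0,0,0],"fingers":81},{"xyz":[14,0,7],"angular":[0,0,0],"fingers":81},{"xyz":[17,0,8],"angular":[0,0,0],"fingers":81},{"xyz":[20,0,9],"angular":[0,0,0],"fingers":81},{"xyz":[23,0,9],"angular":[0,0,0],"fingers":81},{"xyz":[27,0,10],"angular":[0,0,0],"fingers":81},{"xyz":[30,0,11],"angular":[0,0,0],"fingers":81},{"xyz":[33,0,11],"angular":[0,0,0],"fingers":81},{"xyz":[36,0,11],"angular":[0,0,0],"fingers":81},{"xyz":[39,0,11],"angular":[0,0,0],"fingers":81},{"xyz":[42,0,11],"angular":[0,0,0],"fingers":81},{"xyz":[46,0,11],"angular":[0,0,0],"fingers":81},{"xyz":[49,0,11],"angular":[0,0,0],"fingers":81},{"xyz":[52,0,11],"angular":[0,0,0],"fingers":81},{"xyz":[55,0,11],"angular":[0,0,0],"fingers":81},{"xyz":[58,0,11],"angular":[0,0,0],"fingers":81},{"xyz":[61,0,11],"angular":[0,0,0],"fingers":81}]'

```text
clock: 16.75
ee_pos: [0.6074, -0.2573, 0.0939]
ee_rot: [1.203, 1.205, -1.212]
wrist_force: [-0.4, -0.3, 1.1]
grip_width: 0.684
```

>>> step_arm --increments '[{"xyz":[3,0,0],"angular":[0,0,0],"fingers":81},{"xyz":[5,0,0],"angular":[0,0,0],"fingers":81},{"xyz":[7,0,0],"angular":[0,0,0],"fingers":81},{"xyz":[7,0,0],"angular":[0,0,0],"fingers":81}]'

```text
clock: 17.08
ee_pos: [0.6146, -0.2572, 0.0938]
ee_rot: [1.203, 1.205, -1.212]
wrist_force: [1.4, -0.7, -0.1]
grip_width: 0.683
```

>>> step_arm --increments '[{"xyz":[0,0,30],"angular":[0,0,0],"fingers":81},{"xyz":[0,0,65],"angular":[0,0,0],"fingers":81},{"xyz":[0,0,100],"angular":[0,0,0],"fingers":81},{"xyz":[0,0,110],"angular":[0,0,7],"fingers":81},{"xyz":[-15,0,110],"angular":[0,0,14],"fingers":81},{"xyz":[-35,0,110],"angular":[0,0,21],"fingers":81},{"xyz":[-55,0,110],"angular":[0,0,28],"fingers":81},{"xyz":[-70,0,110],"angular":[0,0,35],"fingers":81},{"xyz":[-70,0,110],"angular":[0,0,42],"fingers":81},{"xyz":[-70,0,110],"angular":[0,0,49],"fingers":81},{"xyz":[-70,0,110],"angular":[0,0,56],"fingers":81},{"xyz":[-70,0,110],"angular":[0,0,63],"fingers":81},{"xyz":[-70,0,110],"angular":[0,0,70],"fingers":81},{"xyz":[-70,0,110],"angular":[0,0,77],"fingers":81},{"xyz":[-70,0,110],"angular":[0,0,84],"fingers":81},{"xyz":[-70,0,110],"angular":[0,0,90],"fingers":81},{"xyz":[-70,0,110],"angular":[0,0,90],"fingers":81},{"xyz":[-70,0,110],"angular":[0,0,90],"fingers":81}]'

```text
clock: 18.58
ee_pos: [0.5444, -0.2574, 0.2038]
ee_rot: [0.002, 1.564, -0.003]
wrist_force: [-0.8, -0.6, -0.2]
grip_width: 0.681
```

Run:
```python
from h import *
s=telemetry.state(); print(s['ee_pos'],s['wrist_force'])
i=viewer.get_image('wrist'); j=viewer.get_image('side'); cv2.imwrite('pics/w8.png',i);cv2.imwrite('pics/d8.png',j)
o=np.zeros((600,800,3),np.uint8); o[:480,:640]=i; o[400:600,560:800]=cv2.resize(j[150:270,240:384],(240,200)); cv2.imwrite('pics/v8.png',o)
```

```text
[ 0.54436891 -0.25740032  0.20380684] [-0.796651   -0.58931087 -0.15433516]
```

View pics/v8.png

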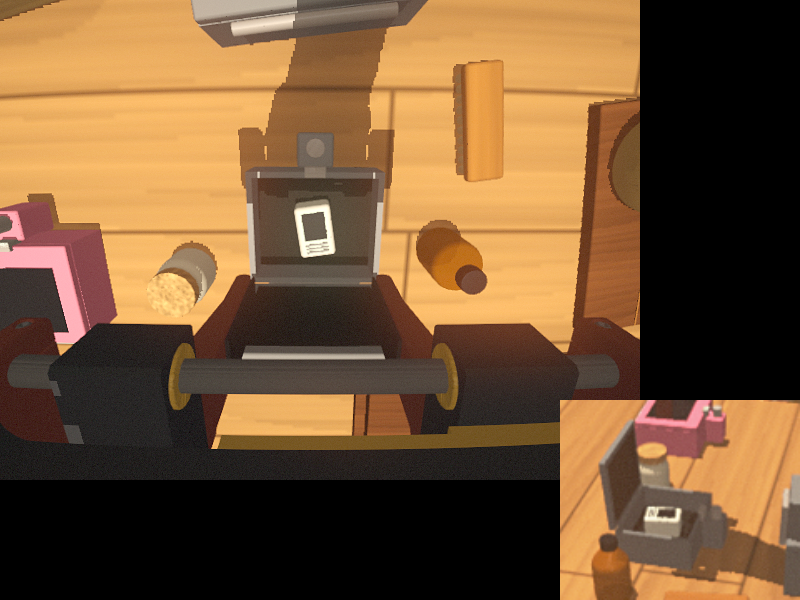

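The lid stands fully open, the brush lies on the bench at (483,120), and the logger is in the case at (315,229), turned slightly. Measuring it now.

Run:
```python
from h import *
i=cv2.imread('pics/w8.png'); c,T=cam('wrist')
h=cv2.cvtColor(i,cv2.COLOR_BGR2HSV); m=np.zeros(i.shape[:2],np.uint8); r=(slice(190,268),slice(275,360))
m[r]=cv2.inRange(h,(0,0,150),(180,90,255))[r]
pts=np.vstack(cv2.findContours(m,0,2)[0]); hull=cv2.convexHull(pts); b=cv2.boxPoints(cv2.minAreaRect(hull)); print(b.round().tolist())
W=np.array([onz(c,T,*p,.052)[:2] for p in hull[:,0].astype(float)])*1000
rr=cv2.minAreaRect(W.astype(np.float32)); print(rr)
j=cv2.imread('pics/d8.png'); cs,Ts=cam('side')
h=cv2.cvtColor(j,cv2.COLOR_BGR2HSV); m=cv2.inRange(h,(0,0,150),(180,90,255))
print('predicted side px',proj(cs,Ts,(rr[0][0]/1000,rr[0][1]/1000,.052)))
f=lambda u,v,z,n:print(n,(1000*onz(c,T,u,v,z)).round(0))
f(316,149,.076,'btn')
```

```text
[[293.0, 204.0], [328.0, 199.0], [336.0, 253.0], [300.0, 258.0]]
((562.2930297851562, -258.10772705078125), (59.879234313964844, 37.8323860168457), 8.193428039550781)
predicted side px [302.91893631 217.09181039]
btn [ 479. -257.   76.]
```

>>> step_arm --increments '[{"xyz":[8,-1,-20],"angular":[0,0,4],"fingers":81},{"xyz":[15,-1,-50],"angular":[0,0,8],"fingers":81},{"xyz":[15,-1,-85],"angular":[0,0,8],"fingers":81},{"xyz":[15,-1,-120],"angular":[0,0,8],"fingers":81},{"xyz":[15,-1,-150],"angular":[0,0,8],"fingers":81},{"xyz":[15,-1,-175],"angular":[0,0,8],"fingers":81},{"xyz":[15,-1,-190],"angular":[0,0,8],"fingers":81},{"xyz":[15,-1,-200],"angular":[0,0,8],"fingers":81},{"xyz":[15,-1,-208],"angular":[0,0,8],"fingers":81},{"xyz":[15,-1,-214],"angular":[0,0,8],"fingers":81},{"xyz":[15,-1,-216],"angular":[0,0,8],"fingers":81},{"xyz":[15,-1,-216],"angular":[0,0,8],"fingers":81}]'

```text
clock: 19.68
ee_pos: [0.5598, -0.2584, -0.0119]
ee_rot: [-0.108, 1.561, 0.107]
wrist_force: [0.1, 0.5, -1.1]
grip_width: 0.683
```

>>> step_arm --increments '[{"xyz":[0,0,0],"angular":[0,0,0],"fingers":255},{"xyz":[0,0,0],"angular":[0,0,0],"fingers":255},{"xyz":[0,0,0],"angular":[0,0,0],"fingers":255},{"xyz":[0,0,0],"angular":[0,0,0],"fingers":255},{"xyz":[0,0,0],"angular":[0,0,0],"fingers":255},{"xyz":[0,0,0],"angular":[0,0,0],"fingers":255},{"xyz":[0,0,0],"angular":[0,0,0],"fingers":255},{"xyz":[0,0,0],"angular":[0,0,0],"fingers":255}]' --grip_force 25

```text
clock: 20.35
ee_pos: [0.5602, -0.2584, -0.0112]
ee_rot: [-0.108, 1.56, 0.106]
wrist_force: [-0.7, 0.8, 6.0]
grip_width: 0.431
```

Logger gripped at 37.9 mm. Lifting out and carrying to above the tall cheese.

>>> step_arm --increments '[{"xyz":[0,0,15],"angular":[0,0,0],"fingers":255},{"xyz":[0,0,45],"angular":[0,0,0],"fingers":255},{"xyz":[0,0,80],"angular":[0,0,0],"fingers":255},{"xyz":[0,0,115],"angular":[0,0,0],"fingers":255},{"xyz":[0,0,150],"angular":[0,0,0],"fingers":255},{"xyz":[-5,15,170],"angular":[0,0,0],"fingers":255},{"xyz":[-11,45,175],"angular":[0,0,0],"fingers":255},{"xyz":[-17,80,175],"angular":[0,0,0],"fingers":255},{"xyz":[-22,115,175],"angular":[0,0,0],"fingers":255},{"xyz":[-28,150,175],"angular":[0,0,0],"fingers":255},{"xyz":[-34,185,175],"angular":[0,0,0],"fingers":255},{"xyz":[-40,220,175],"angular":[0,0,0],"fingers":255},{"xyz":[-46,255,175],"angular":[0,0,0],"fingers":255},{"xyz":[-52,290,175],"angular":[0,0,0],"fingers":255},{"xyz":[-58,325,175],"angular":[0,0,0],"fingers":255},{"xyz":[-64,360,170],"angular":[0,0,0],"fingers":255},{"xyz":[-69,385,160],"angular":[0,0,0],"fingers":255},{"xyz":[-71,398,150],"angular":[0,0,0],"fingers":255},{"xyz":[-71,398,140],"angular":[0,0,0],"fingers":255},{"xyz":[-71,398,140],"angular":[0,0,0],"fingers":255}]'

```text
clock: 22.02
ee_pos: [0.4878, 0.1392, 0.1268]
ee_rot: [-0.11, 1.563, 0.107]
wrist_force: [-0.2, -1.9, -1.1]
grip_width: 0.432
```

Run:
```python
from h import *
s=telemetry.state(); print(s['ee_pos'],s['wrist_force'],s['grip_width'],R.from_rotvec(s['ee_rot']).as_matrix().round(3).tolist())
i=viewer.get_image('wrist'); j=viewer.get_image('side'); cv2.imwrite('pics/w9.png',i);cv2.imwrite('pics/d9.png',j)
c,T=cam('wrist',s); cs,Ts=cam('side')
t=np.linspace(0,2*np.pi,60)
o=np.zeros((600,800,3),np.uint8)
for x in t: 
    p=(.492+.06*np.cos(x),.14+.06*np.sin(x),.092)
    for im,cc,TT in((i,c,T),(j,cs,Ts)):
        q=proj(cc,TT,p); cv2.circle(im,tuple(int(v) for v in q.round()),1,(255,0,0),-1)
o[:390,:520]=cv2.resize(i,(520,390)); o[300:600,400:800]=cv2.resize(j[240:420,150:390],(400,300),interpolation=cv2.INTER_CUBIC); o[:300,:520]=cv2.resize(i,(520,390))[:300]
cv2.imwrite('pics/v9.png',o)
```

```text
[0.4877953  0.1391816  0.12678027] [-0.23878169 -1.92001467 -1.10401577] 0.43231706763978944 [[0.005, -0.138, 0.99], [-0.002, 0.99, 0.138], [-1.0, -0.002, 0.005]]
```

View pics/v9.png

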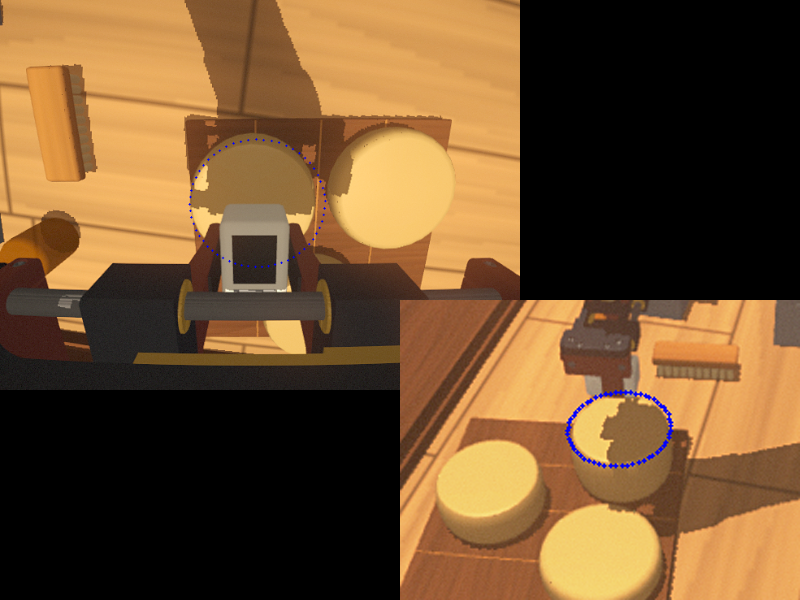

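The cheese ring (492,140,z 92) fits the top in the side view, and the wrist view suggests about 3 mm less in y. I'll use (491,138) and lower.

>>> step_arm --increments '[{"xyz":[0,-1,-15],"angular":[0,0,0],"fingers":255},{"xyz":[0,-1,-30],"angular":[0,0,0],"fingers":255},{"xyz":[0,-1,-42],"angular":[0,0,0],"fingers":255},{"xyz":[0,-1,-50],"angular":[0,0,0],"fingers":255},{"xyz":[0,-1,-55],"angular":[0,0,0],"fingers":255},{"xyz":[0,-1,-58],"angular":[0,0,0],"fingers":255},{"xyz":[0,-1,-60],"angular":[0,0,0],"fingers":255},{"xyz":[0,-1,-60],"angular":[0,0,0],"fingers":255},{"xyz":[0,-1,-60],"angular":[0,0,0],"fingers":255}]'

```text
clock: 22.87
ee_pos: [0.4895, 0.137, 0.0688]
ee_rot: [-0.108, 1.561, 0.105]
wrist_force: [-0.0, 0.5, -0.6]
grip_width: 0.433
```

>>> step_arm --increments '[{"xyz":[0,0,-1],"angular":[0,0,0],"fingers":255},{"xyz":[0,0,-2],"angular":[0,0,0],"fingers":255},{"xyz":[0,0,-2],"angular":[0,0,0],"fingers":255},{"xyz":[0,0,-2],"angular":[0,0,0],"fingers":255}]'

```text
clock: 23.2
ee_pos: [0.4895, 0.1371, 0.0669]
ee_rot: [-0.108, 1.561, 0.105]
wrist_force: [0.2, -1.2, -0.5]
grip_width: 0.429
```

>>> step_arm --increments '[{"xyz":[0,1,-1],"angular":[0,0,0],"fingers":255},{"xyz":[0,1,-2],"angular":[0,0,0],"fingers":255},{"xyz":[0,1,-2],"angular":[0,0,0],"fingers":255}]'

```text
clock: 23.45
ee_pos: [0.4894, 0.1381, 0.0647]
ee_rot: [-0.108, 1.561, 0.105]
wrist_force: [0.7, -0.3, -0.9]
grip_width: 0.429
```

>>> step_arm --increments '[{"xyz":[0,0,-1],"angular":[0,0,0],"fingers":255},{"xyz":[0,0,-2],"angular":[0,0,0],"fingers":255},{"xyz":[0,0,-2],"angular":[0,0,0],"fingers":255}]'

```text
clock: 23.7
ee_pos: [0.4894, 0.1381, 0.0627]
ee_rot: [-0.108, 1.561, 0.105]
wrist_force: [-0.7, -0.6, 1.8]
grip_width: 0.436
```

>>> step_arm --increments '[{"xyz":[0,0,-1],"angular":[0,0,0],"fingers":255},{"xyz":[0,0,-1],"angular":[0,0,0],"fingers":255}]'

```text
clock: 23.87
ee_pos: [0.4894, 0.1382, 0.0627]
ee_rot: [-0.108, 1.561, 0.104]
wrist_force: [-3.7, -2.4, 12.3]
grip_width: 0.435
```

>>> step_arm --increments '[{"xyz":[0,0,0],"angular":[0,0,0],"fingers":130},{"xyz":[0,0,0],"angular":[0,0,0],"fingers":110},{"xyz":[0,0,0],"angular":[0,0,0],"fingers":90},{"xyz":[0,0,0],"angular":[0,0,0],"fingers":81},{"xyz":[0,0,0],"angular":[0,0,0],"fingers":81},{"xyz":[0,0,0],"angular":[0,0,0],"fingers":81},{"xyz":[0,0,10],"angular":[0,0,0],"fingers":81},{"xyz":[0,0,40],"angular":[0,0,0],"fingers":81},{"xyz":[0,0,80],"angular":[0,0,0],"fingers":81},{"xyz":[0,0,120],"angular":[0,0,0],"fingers":81},{"xyz":[0,-35,150],"angular":[0,0,0],"fingers":81},{"xyz":[0,-70,150],"angular":[0,0,0],"fingers":81},{"xyz":[0,-105,150],"angular":[0,0,0],"fingers":81},{"xyz":[0,-140,150],"angular":[0,0,0],"fingers":81},{"xyz":[0,-140,150],"angular":[0,0,0],"fingers":81}]'

```text
clock: 25.12
ee_pos: [0.4892, -0.0094, 0.2135]
ee_rot: [-0.104, 1.561, 0.095]
wrist_force: [1.4, -0.6, -0.2]
grip_width: 0.683
```

Run:
```python
from h import *
s=telemetry.state(); print(s['ee_pos'],s['wrist_force'],s['clock'])
i=viewer.get_image('scene'); j=viewer.get_image('side'); cv2.imwrite('pics/s10.png',i);cv2.imwrite('pics/d10.png',j)
o=np.zeros((600,800,3),np.uint8); o[:360,:480]=cv2.resize(i,(480,360)); o[180:600,240:800]=cv2.resize(j[130:445,140:560],(560,420)); o[:180,:480]=cv2.resize(i,(480,360))[:180];o[:360,:240]=cv2.resize(i,(480,360))[:,:240]
# place scene crop of board
o[360:600,:240]=cv2.resize(i[270:430,270:430],(240,240))
cv2.imwrite('pics/v10.png',o)
cs,Ts=cam('side');c,T=cam('scene')
for n,im,cc,TT in(('scene',i,c,T),('side',j,cs,Ts)):
    h=cv2.cvtColor(im,cv2.COLOR_BGR2HSV); q=proj(cc,TT,(.492,.14,.126)).astype(int); m=cv2.inRange(h,(0,0,0),(180,255,70)); k=np.zeros_like(m);a=slice(q[1]-15,q[1]+16),slice(q[0]-18,q[0]+19);k[a]=m[a]
    mm=cv2.moments(k,True); 
    if mm['m00']: u,v=mm['m10']/mm['m00'],mm['m01']/mm['m00']; print(n,mm['m00'],u,v,onz(cc,TT,u,v,.126))
```

```text
[ 0.48922533 -0.00939617  0.21351732] [ 1.40246739 -0.58402901 -0.15205884] 25.1167
scene 97.0 360.16494845360825 303.64948453608247 [0.48848929 0.13886255 0.126     ]
```

Picture limit reached, so the final checks will be numeric.

Run:
```python
from h import *
cs,Ts=cam('side'); a=cv2.imread('pics/side0.png');b=cv2.imread('pics/d10.png')
for n,lo,hi,roi in [('cheese',(20,110,150),(32,255,255),(285,440,160,330)),('bottle',(3,180,60),(12,255,220),(225,275,255,287)),('white',(0,0,150),(180,70,255),(270,320,255,310))]:
  for t,im in(('before',a),('after',b)):
    m=cv2.inRange(cv2.cvtColor(im,cv2.COLOR_BGR2HSV),lo,hi); k=np.zeros_like(m); r=roi; k[r[0]:r[1],r[2]:r[3]]=m[r[0]:r[1],r[2]:r[3]]
    N,l,st,ce=cv2.connectedComponentsWithStats(k)
    print(n,t,[(st[x].tolist(),ce[x].round(1).tolist()) for x in range(1,N) if st[x,4]>60])
d8=cv2.imread('pics/d8.png'); r=(slice(150,235),slice(255,285))
print('lid region diff vs open view',np.abs(d8[r].astype(int)-b[r]).mean(),' vs closed',np.abs(a[r].astype(int)-b[r]).mean())
d=np.abs(a[285:440,150:330].astype(int)-b[285:440,150:330]).max(2)>60; ys,xs=np.where(d); print('board changed px',d.sum(),xs.min()+150,xs.max()+150,ys.min()+285,ys.max()+285)
```

```text
cheese before [([254, 298, 55, 40, 1682], [281.3, 317.4]), ([172, 325, 59, 45, 2029], [201.6, 346.9]), ([235, 363, 68, 57, 2949], [268.8, 391.1])]
cheese after [([255, 300, 54, 38, 815], [281.9, 323.2]), ([173, 325, 58, 45, 1931], [201.5, 347.1]), ([236, 364, 67, 56, 2847], [268.8, 391.0])]
bottle before []
bottle after []
white before []
white after [([264, 297, 30, 17, 274], [277.3, 304.8])]
lid region diff vs open view 7.813464052287582  vs closed 64.07398692810457
board changed px 2104 227 329 285 334
```

```bash
python3 -c "
from workcell import job; print(job.job_done())"
```

```text
the job is handed in; nothing more can be done
None
```

The job is done and was handed in at about 25 s; no verdict was reported.

- **Brush:** I moved it off the lid and set it bristles down on the bare bench.
- **Lid:** I pressed the button with one finger while the other finger caught the lid. I then guided it up to fully open over about 3.5 s.
- **Logger:** I set it on the thickest cheese with slight contact before letting go. The highest force I read there was 12 N.

**Last checks:** These were numeric only, because the 12-picture limit was already used up.
- The logger's screen is at about (488, 139) mm, against a measured cheese centre of about (491, 139) mm.
- The other two cheeses had not moved: their positions in the side view changed by less than 0.3 px. For the tall cheese only the outline could be compared, because the logger covers part of its top, and it matches to about 2 px.
- The lid matches the earlier picture of it fully open.
- My colour check for the bottle found nothing, before or after, so it shows nothing either way. In the earlier pictures the bottle and the jar looked undisturbed.

**What went wrong:** Two grasps at the brush closed on nothing, because the real fingertips sit about 30–38 mm behind the reported tool point. The brush did not move, and I corrected for the offset after that. One fault in the final measurements: my mask for the screen worked only in the scene view, not the side view.

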